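Unload the shaker into the carrying rack, keeping the sample order

ROBOT

A 6-joint arm with a two-finger parallel gripper is mounted at the origin on a cart in front of the work surface, level with it; the furniture and walls round the work are solid. World frame = base frame: x ahead of the robot, y to its left, z up, the work surface at z = 0. Lengths are in m, angles in rad, forces in N, time in s.
With the tool pointing down it reaches from about 0.35 to 0.975 m from the base axis. Payload 4.9 kg.
Tool frame: the origin (TCP) lies at the very end of the fingers, on their centre line; the grasp point (between the pads) lies 19 mm behind it; x points along the fingers, y is the direction in which the jaws open and shut, and the axes are right-handed (so a half turn about x gives the same grasp; the last joint's range is limited). The gripper opens to 85 mm and grips with 20 to 120 N. Pads are 22 mm wide; open, the fingers measure 114 mm over their backs; the gripper's body (76 mm by 85 mm) begins 54 mm behind the grasp point. The pads swing forward as they close: fully open they stand 13 mm farther back than shut.
Start: joints at [1.189, 0.053, 1.613, -0, 1.476, -0.119], TCP at [0.162, 0.604, 0.231] pointing down, gripper open.
Joint ranges: [-3.01, 3.01], [-1.01, 2.22], [0.06, 2.58], [-1.02, 4.17], [0.09, 2.62], [-3.14, 3.14]. Speed limits (rad/s): [2.57, 2.57, 3.14, 3.14, 3.14, 3.14].

INTERFACE

Orientations are given as a unit quaternion [x, y, z, w].
In Python, from bench import get_state, read_camera, camera_info, job_done gives the robot as it stands.
- The arm moves only by the tool servo_tool, never from a script. Its argument "commands" is a list of rows, each a list of 3 entries, a list of its own where there are three numbers: the turn, a rotation vector about the tool's x, y, z scaled (see below), then the shift along the tool's x, y, z scaled (see below), then the opening, from -1 (shut) to 1 (fully open), so that 0 is half open. In form: [[[ax, ay, az], [tx, ty, tz], hand], ...]. A call has 1 to 12 rows; each row shifts and turns the pose as measured when the row begins, along the tool's axes as they then stand; what a row does not reach is not made up. The controller multiplies each number of a shift by 200 mm and each number of a turn by 2 pi rad. A row lasts 1/10 s, in which the tool goes at most 50 mm and 8.59 degrees, less where a joint would pass 70% of its speed; a pose out of reach is approached as far as the arm can. A call with a number of a shift or a turn outside -1 to 1 is refused whole. A call with a gripper value outside its range is refused whole. The fingers move at their own pace and stop on an object; the grip force is fixed at half the most. Time passes only in rows, so rows that do not move let the fingers close. It gives the time, the measured TCP pose, the force and the opening at its end, in the units of the state.
- get_state(): the state, without advancing time (a new reading comes with each control period).
- read_camera(name): name is "scene" or "side" or "wrist"; returns (picture, depth): 480x640x3 uint8, red, green, blue; 480x640 float32, m along the optical axis (not along the pixel's ray), 0 where there is no reading.
- camera_info(name): a dict with "intrinsics" (3x3 intrinsics, pixels), "distortion" ([k1, k2, p1, p2, k3] as OpenCV has them; the pictures are not rectified), "position" and "attitude" of the camera in the world. Camera axes: x right, y down, z forward; pixel columns grow to the right and rows downward; lengths in m; the calibration is good to about 2 mm. A picture is of the moment at which its call begins: read the wrist's pose just before it. camera_info takes no time and is no camera call; for the wrist camera it gives the pose at the moment of the call.
- job_done(): hands the job in, once; it reports no verdict.
The state is a dict: "time_s": time; "q": joint angles; "joint_vel": joint speeds; "joint_efforts": joint torques, N m; "eef_pos": TCP position; "eef_rot": TCP orientation; "contact_force": force on the tool from outside, world axes, zero at the start; "ft_torque": the same for the moment, N m; "finger_gap": finger opening in m.
Only numpy, scipy, OpenCV 4.12 (cv2) and the standard library are available. Lean on these libraries where they do the work, as an engineer would, in place of code of your own. Each camera call takes 0.05 s, during which the arm holds its last target. There are 200 camera calls.

TASK

The shake is over: take the four culture flasks out of the shaker's clamps and stand them in the carrying rack, one in each opening and right down on its lower board, in the same left-to-right order as they stood on the shaker, because the sample list goes by that order. Keep the flasks upright while you carry them and leave the other things on the bench where they are.

Things in the scene. Friction and masses are not known exactly. Their poses are not given: they have to be found in the camera images.
- flask_plain_center (a point): Small clear 50 ml conical flask with amber broth, 85 mm tall, base 52 mm wide; narrows steadily, about 36 mm across where it is gripped 68 mm above its underside. 0.055 to 0.145 kg. This point is on its upright axis, half-way up (42.5 mm above its underside); z is up along the flask.
- flask_bar_center (a point): Larger clear 100 ml conical flask with pale broth and a red stir bar lying in it, 100 mm tall, base 59 mm wide; straight neck 40 mm wide from 66 mm up; grasp the neck about 84 mm above its underside. 0.055 to 0.145 kg. This point is on its upright axis, half-way up (50.0 mm above its underside); z is up along the flask.
- foil_short_center (a point): Conical flask wrapped in crumpled aluminium foil with a closed round top, 108 mm tall, body 58 mm wide; above 52 mm it can be gripped as an upright shaft about 40 mm wide; grasp about 80 mm above its underside. 0.055 to 0.145 kg. This point is on its upright axis, half-way up (54.0 mm above its underside); z is up along the flask.
- foil_tall_center (a point): Conical flask wrapped in crumpled aluminium foil with a ragged, open, taller top, 131 mm tall, body 60 mm wide; above 52 mm it can be gripped as an upright shaft about 40 mm wide; grasp about 90 mm above its underside. 0.055 to 0.145 kg. This point is on its upright axis, half-way up (65.5 mm above its underside); z is up along the flask.
- clamp_flask_plain: Steel spring-finger flask clamp in which the flask 'flask_plain_center' stands at the start; fixed to the shaker's platform, the four clamps look alike. Disc 68 mm across with four upright fingers 34 mm high; origin at the centre of its underside, on the platform; the flask stands on the 3 mm disc, loosely between the fingers, and lifts straight out.
- clamp_flask_bar: Steel spring-finger flask clamp in which the flask 'flask_bar_center' stands at the start; fixed to the shaker's platform, the four clamps look alike. Disc 68 mm across with four upright fingers 34 mm high; origin at the centre of its underside, on the platform; the flask stands on the 3 mm disc, loosely between the fingers, and lifts straight out.
- clamp_foil_short: Steel spring-finger flask clamp in which the flask 'foil_short_center' stands at the start; fixed to the shaker's platform, the four clamps look alike. Disc 68 mm across with four upright fingers 34 mm high; origin at the centre of its underside, on the platform; the flask stands on the 3 mm disc, loosely between the fingers, and lifts straight out.
- clamp_foil_tall: Steel spring-finger flask clamp in which the flask 'foil_tall_center' stands at the start; fixed to the shaker's platform, the four clamps look alike. Disc 68 mm across with four upright fingers 34 mm high; origin at the centre of its underside, on the platform; the flask stands on the 3 mm disc, loosely between the fingers, and lifts straight out.
- shaker: Low white orbital shaker, 170 x 362 mm, platform top 80 mm above the bench, with a row of four clamps 88 mm apart (at y = +132, +44, -44, -132 mm, x = 0 of its frame). Origin at the centre of its underside on the bench; x points to its back (away from the robot), y to its left end as the robot sees it, z up. Its control panel faces the robot. Fixed.
- rack: White carrying rack with a grey lower board, 104 x 404 mm, fixed, empty at the start. Four round openings 76 mm across at x = 0, y = +132, +44, -44, -132 mm of its frame; upper board's top 46 mm above the bench; a seated flask stands on the lower board, 12 mm above the bench. Origin at the centre of its underside; x points away from the robot, y to its left end as the robot sees it, z up.
- bulb: Bystander: red rubber pipette bulb, 51 mm wide, 76 mm tall, beside the right end of the rack. Origin at the centre of its underside.
- foil_scrap: Bystander: crumpled ball of foil, 68 x 63 x 51 mm, beside the left end of the shaker. Origin at the centre of its underside.
- spare_flask: Bystander: small clear conical flask with amber broth, 52 mm wide, 85 mm tall, standing on the bench itself at the right; not on the shaker and not part of the job. Origin at the centre of its underside.
Not all that is in view belongs to the job. Leave any blue or turquoise look-alike of the part that bears foil_short_center alone. Leave any purple look-alike of the part that bears flask_bar_center alone.

How it is judged:
At the end, for the whole second after the job is handed in: Each flask stands in the rack opening whose rank from the left equals the rank of its own clamp on the shaker: within 15 mm of the opening's centre along both of the rack's axes, its foot on the lower board within 8 mm, upright within 0.15 rad, still (under 0.02 m/s) (((y of clamp_flask_plain in the frame of shaker between 0.102 and 0.162 m and y of flask_plain_center in the frame of rack between 0.117 and 0.147 m) or (y of clamp_flask_plain in the frame of shaker between 0.014 and 0.074 m and y of flask_plain_center in the frame of rack between 0.029 and 0.059 m) or (y of clamp_flask_plain in the frame of shaker between -0.074 and -0.014 m and y of flask_plain_center in the frame of rack between -0.059 and -0.029 m) or (y of clamp_flask_plain in the frame of shaker between -0.162 and -0.102 m and y of flask_plain_center in the frame of rack between -0.147 and -0.117 m)) and x of flask_plain_center in the frame of rack between -0.015 and 0.015 m and z of flask_plain_center in the frame of rack between 0.0465 and 0.0625 m and angle between each of flask_plain_center, flask_bar_center, foil_short_center, foil_tall_center's own z axis and vertical below 0.15 rad and linear speed of each of flask_plain, flask_bar, foil_short, foil_tall below 0.02 m/s and ((y of clamp_flask_bar in the frame of shaker between 0.102 and 0.162 m and y of flask_bar_center in the frame of rack between 0.117 and 0.147 m) or (y of clamp_flask_bar in the frame of shaker between 0.014 and 0.074 m and y of flask_bar_center in the frame of rack between 0.029 and 0.059 m) or (y of clamp_flask_bar in the frame of shaker between -0.074 and -0.014 m and y of flask_bar_center in the frame of rack between -0.059 and -0.029 m) or (y of clamp_flask_bar in the frame of shaker between -0.162 and -0.102 m and y of flask_bar_center in the frame of rack between -0.147 and -0.117 m)) and x of flask_bar_center in the frame of rack between -0.015 and 0.015 m and z of flask_bar_center in the frame of rack between 0.054 and 0.07 m and ((y of clamp_foil_short in the frame of shaker between 0.102 and 0.162 m and y of foil_short_center in the frame of rack between 0.117 and 0.147 m) or (y of clamp_foil_short in the frame of shaker between 0.014 and 0.074 m and y of foil_short_center in the frame of rack between 0.029 and 0.059 m) or (y of clamp_foil_short in the frame of shaker between -0.074 and -0.014 m and y of foil_short_center in the frame of rack between -0.059 and -0.029 m) or (y of clamp_foil_short in the frame of shaker between -0.162 and -0.102 m and y of foil_short_center in the frame of rack between -0.147 and -0.117 m)) and x of foil_short_center in the frame of rack between -0.015 and 0.015 m and z of foil_short_center in the frame of rack between 0.058 and 0.074 m and ((y of clamp_foil_tall in the frame of shaker between 0.102 and 0.162 m and y of foil_tall_center in the frame of rack between 0.117 and 0.147 m) or (y of clamp_foil_tall in the frame of shaker between 0.014 and 0.074 m and y of foil_tall_center in the frame of rack between 0.029 and 0.059 m) or (y of clamp_foil_tall in the frame of shaker between -0.074 and -0.014 m and y of foil_tall_center in the frame of rack between -0.059 and -0.029 m) or (y of clamp_foil_tall in the frame of shaker between -0.162 and -0.102 m and y of foil_tall_center in the frame of rack between -0.147 and -0.117 m)) and x of foil_tall_center in the frame of rack between -0.015 and 0.015 m and z of foil_tall_center in the frame of rack between 0.0695 and 0.0855 m); the robot touches nothing.
It fails at once if a culture flask is tipped by more than 0.6 rad (angle between any of flask_plain_center, flask_bar_center, foil_short_center, foil_tall_center's own z axis and vertical above 0.6 rad).
It fails at once if a bystander (bulb, foil ball, spare flask) is shoved more than 40 mm (distance of any of bulb, foil_scrap, spare_flask from where it was at the start of the episode above 0.04 m).
It also fails if it takes over 109 s, if anything falls off the work surface, if the arm or the gripper's body presses on something with over 40 N, if the wrist force passes 120 N, or if a joint passes its speed limit or range.

## Working session

There is one attempt and no reset: what is moved stays moved. The work goes in short steps, Python scripts to look and compute and a tool call to move; the robot and the scene stay as the last step left them, time stands still between calls to the robot, and variables do not carry over. Pictures are saved under pics/ and viewed, about 12 in all and at most 16, crops included, and the job is handed in when it is done.

Besides the shell and the picture viewer there is one more tool, called after "Emit:" in YAML: its name, and indented under it one key for each argument. servo_tool: Moves the arm, as the interface text tells. Shifts and turns lie within -1 to 1; 1 stands for 200 mm of shift or 2 pi rad of turn. Its arguments: {"type":"object","properties":{"commands":{"type":"array"}},"required":["commands"]}

```bash
ls; mkdir -p pics
cat > h.py <<'E'
import numpy as np, cv2
from bench import *
from scipy.spatial.transform import Rotation as R
def cam(n):
    i=camera_info(n); a=np.array(i["attitude"],float)
    Rm=a if a.shape==(3,3) else R.from_quat(a).as_matrix()
    return np.array(i["intrinsics"]),np.array(i["distortion"]),np.array(i["position"]),Rm
def cloud(n,depth,c=None):
    K,D,p,Rm=c or cam(n); h,w=depth.shape
    uv=np.stack(np.meshgrid(np.arange(w),np.arange(h)),-1).reshape(-1,1,2).astype(np.float32)
    xy=cv2.undistortPoints(uv,K,D).reshape(h,w,2)
    P=np.dstack([xy*depth[...,None],depth])
    return P@Rm.T+p
def ray(n,uv,z,c=None):
    K,D,p,Rm=c or cam(n)
    xy=cv2.undistortPoints(np.array([[uv]],np.float32),K,D).reshape(2)
    d=Rm@np.array([*xy,1]); return p+d*(z-p[2])/d[2]
E
python3 - <<'E'
from h import *
for n in("scene","side","wrist"):
    i=camera_info(n); print(n,i["position"],i["attitude"])
    im,d=read_camera(n); cv2.imwrite(f"pics/{n}0.png",im[...,::-1]); np.savez(f"{n}0.npz",im=im,d=d,P=cloud(n,d))
print(get_state())
E
```

```text
pics
scene [0.21707069 0.49612248 0.92904028] [-0.27347601  0.9004713  -0.32368578  0.09792765]
side [ 0.46176793 -0.89463015  0.88283249] [ 0.90837649 -0.0592034   0.03407113 -0.41253637]
wrist [0.09257514 0.62256355 0.37381925] [0.78525699 0.60190482 0.08720366 0.11609294]
{'time_s': 0.15, 'q': array([ 1.18897924e+00,  5.32067716e-02,  1.61395925e+00, -6.00031439e-06,
        1.47601390e+00, -1.19011499e-01]), 'joint_vel': array([ 0.00032918, -0.00106072, -0.0040084 ,  0.00032608, -0.00148891,
       -0.00100378]), 'joint_efforts': array([ 1.88217136e-04, -3.94241345e+01, -3.70722127e+01, -1.73058006e-04,
        4.65121891e-03, -4.47613530e-06]), 'eef_pos': array([0.16219662, 0.60308806, 0.23035604]), 'eef_rot': array([ 0.09210421,  0.70114769, -0.09319262,  0.70087365]), 'contact_force': array([ 0.92663597, -0.35886932,  0.18314469]), 'ft_torque': array([-0.01741818, -0.0342532 , -0.05682937]), 'finger_gap': 0.08529121140351474}
```

View pics/scene0.png

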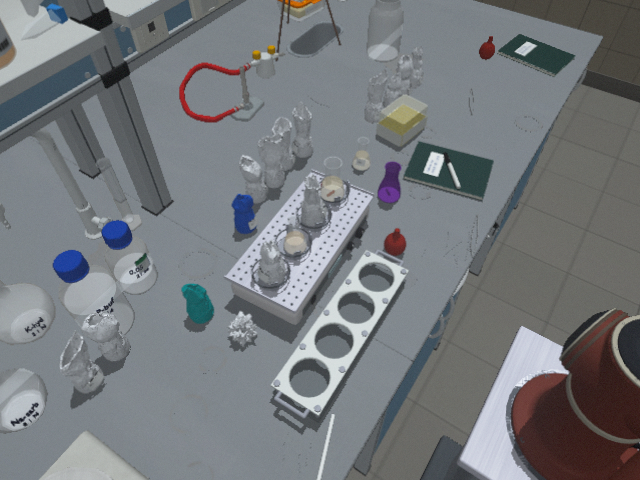

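View pics/side0.png

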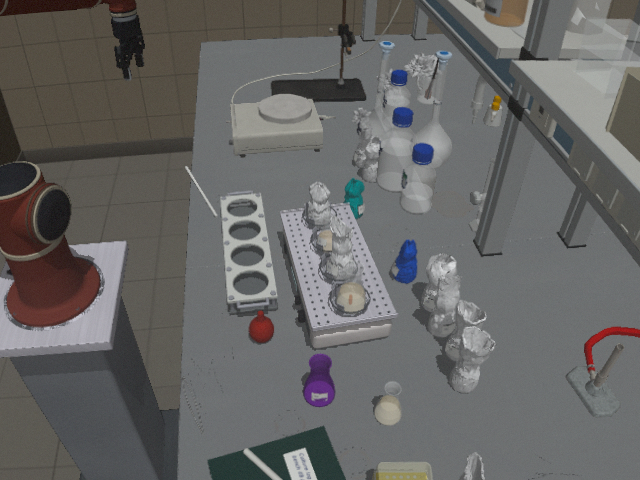

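The scene view shows the shaker row, starting from the robot's left: foil (270,262), small flask (293,240), foil (312,203), flask (332,188). The rack runs from (310,378) to (377,275). Next I'll measure the frames with the depth clouds and enlarge a crop to tell the flasks apart.

```bash
cat > m.py <<'E'
from h import *
S={n:np.load(f"{n}0.npz") for n in("scene","side")}
for n in S:
    P=S[n]["P"]; x,y,z=P[...,0],P[...,1],P[...,2]; ok=S[n]["d"]>0
    print(n,"bench z",np.median(z[ok&(abs(z)<.02)]))
    for nm,zz in(("rack",.046),("shaker",.080)):
        m=(ok&(abs(z-zz)<.006)&(x>.2)&(x<1)&(abs(y)<.6)).astype(np.uint8)
        k,l,st,c=cv2.connectedComponentsWithStats(cv2.morphologyEx(m,cv2.MORPH_CLOSE,np.ones((3,3))))
        for i in np.argsort(-st[1:,4])[:2]+1:
            q=P[(l==i)&(m>0)]; r=cv2.minAreaRect(q[:,:2].astype(np.float32)*1000)
            print(nm,st[i],np.round(np.median(q[:,2]),4),[np.round(v,1) for v in r])
E
python3 m.py
python3 - <<'E'
from h import *
a=np.load("scene0.npz")["im"][150:300,220:390]; b=np.load("side0.npz")["im"][170:350,210:400]
f=lambda a:cv2.resize(a,(390,int(390*a.shape[0]/a.shape[1])),interpolation=cv2.INTER_CUBIC)
a,b=f(a),f(b); h=max(len(a),len(b)); o=np.zeros((h,780,3),np.uint8); o[:len(a),:390]=a;o[:len(b),390:]=b
cv2.imwrite("pics/crop.png",o[...,::-1])
E
```

```text
scene bench z 0.0006253240611804323
rack [ 270  250  138  169 5308] 0.0461 [array([446.2,  64.9]), array([105.2, 400.7]), np.float64(1.8)]
rack [231 206 138 113 981] 0.0464 [array([562.8, -31.3]), array([377.5, 146.4]), np.float64(69.8)]
shaker [ 223  181  151  133 6686] 0.0804 [array([629.8, -56.3]), array([171.6, 365.4]), np.float64(4.4)]
shaker [  39  431  109   49 2191] 0.0828 [array([638.7, 501.2]), array([164.7,  74.5]), np.float64(33.5)]
side bench z 0.0003977081710021535
rack [ 220  191   58  118 3085] 0.0461 [array([447. ,  65.7]), array([105.1, 405. ]), np.float64(1.9)]
rack [ 283  226  109  114 1070] 0.0462 [array([568.9, -91.6]), array([148.7, 377.6]), np.float64(30.0)]
shaker [ 280  203  118  128 6076] 0.0809 [array([631.4, -55.5]), array([171.4, 367. ]), np.float64(4.6)]
shaker [ 231  112   92   28 1545] 0.0832 [array([559.4, 537. ]), array([264.3, 125.8]), np.float64(0.1)]
```

View pics/crop.png

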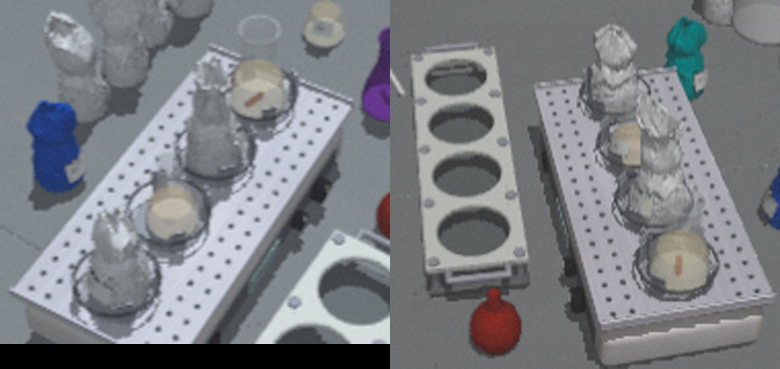

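The crop confirms the rank from the left: 1 foil (rounder top), 2 small flask with amber broth and no bar (plain), 3 foil with a tall ragged top, 4 flask with the red bar. I'll check this against heights and measure the axes.

```bash
cat > m2.py <<'E'
from h import *
S={n:np.load(f"{n}0.npz") for n in("scene","side")}
Y=np.array([132,44,-44,-132])/1e3
for nm,c,a in(("shaker",(.6306,-.0559),4.5),("rack",(.4466,.0653),1.85)):
    a=np.radians(a); T=np.array(c)+np.outer(Y,[-np.sin(a),np.cos(a)])
    print(nm,np.round(T,4).tolist())
    for n in S:
        P=S[n]["P"]; ok=S[n]["d"]>0
        if nm=="rack":
            m=(ok&(abs(P[...,2]-.046)<.006)&(abs(P[...,0]-.447)<.075)&(abs(P[...,1]-.065)<.23)).astype(np.uint8)
            m=cv2.morphologyEx(m,cv2.MORPH_CLOSE,np.ones((3,3)))
            cs,hi=cv2.findContours(m,cv2.RETR_CCOMP,cv2.CHAIN_APPROX_NONE)
            for k,q in enumerate(cs):
                if hi[0][k][3]>=0 and len(q)>50:
                    w=np.array([ray(n,p[0].astype(float),.046)[:2] for p in q],np.float32)*1000
                    e=cv2.minEnclosingCircle(w); print(n,"hole",np.round(e[0],1),round(e[1],1))
        else:
            for i,t in enumerate(T):
                D=np.hypot(P[...,0]-t[0],P[...,1]-t[1])
                q=P[ok&(D<.042)&(P[...,2]>.135)]
                if len(q): print(n,i+1,len(q),"zmax",np.sort(q[:,2])[-3:].round(3),"mid",((q[:,:2].min(0)+q[:,:2].max(0))/2).round(4),"ext",np.ptp(q[:,:2],0).round(3))
E
python3 m2.py
```

```text
shaker [[0.6202, 0.0757], [0.6271, -0.012], [0.6341, -0.0998], [0.641, -0.1875]]
scene 1 508 zmax [0.191 0.192 0.193] mid [0.6164 0.0735] ext [0.045 0.043]
scene 2 233 zmax [0.17  0.17  0.171] mid [ 0.6244 -0.0146] ext [0.028 0.031]
scene 3 535 zmax [0.214 0.215 0.216] mid [ 0.6348 -0.0941] ext [0.044 0.049]
scene 4 422 zmax [0.185 0.186 0.186] mid [ 0.6425 -0.1884] ext [0.041 0.042]
side 1 449 zmax [0.19  0.191 0.192] mid [0.6196 0.0672] ext [0.045 0.039]
side 2 169 zmax [0.171 0.172 0.172] mid [ 0.6257 -0.0136] ext [0.029 0.033]
side 3 831 zmax [0.215 0.216 0.216] mid [ 0.6377 -0.0969] ext [0.045 0.059]
side 4 609 zmax [0.185 0.186 0.186] mid [ 0.6439 -0.1876] ext [0.041 0.046]
rack [[0.4423, 0.1972], [0.4452, 0.1093], [0.448, 0.0213], [0.4509, -0.0666]]
scene hole [439.3 253.2] 26.9
scene hole [441.4 197.1] 39.1
scene hole [444.  109.9] 39.3
scene hole [446.4  22.8] 39.2
scene hole [449.9 -65.7] 39.2
side hole [451.1 -68.4] 39.2
side hole [449.1  21. ] 39.7
side hole [446.  108.1] 39.3
side hole [442.7 193.4] 39.9
```

Emit:
servo_tool:
  commands:
    - [[0.0238, 0, 0], [0, 0, 0], 1]
    - [[0.0238, 0, 0], [0, 0, 0], 1]
    - [[0.0238, 0, 0], [0, 0, 0], 1]
    - [[0.0238, 0, 0], [0, 0, 0], 1]
    - [[0.0238, 0, 0], [0, 0, 0], 1]
    - [[0.0238, 0, 0], [0, 0, 0], 1]
    - [[0.0238, 0, 0], [0, 0, 0], 1]
    - [[0.0238, 0, 0], [0, 0, 0], 1]
    - [[0.0181, 0, 0], [0, 0, 0], 1]
    - [[0, 0, 0], [0, 0, 0], 1]

```text
time_s: 1.15
eef_pos: [0.1612, 0.6005, 0.2247]
eef_rot: [-0.501, -0.494, 0.508, -0.497]
contact_force: [0.3, 0.2, 0.1]
finger_gap: 0.0853
```

Heights match the sizes given: rank 1 = 108 mm (short foil), 2 = 86 (plain), 3 = 132 (tall foil), 4 = 102 (bar). The hole radius is 39 mm, as expected. Moving towards rank 1.

Emit:
servo_tool:
  commands:
    - [[0, 0, 0], [-0.08, 0.155, 0.175], 1]
    - [[0, 0, 0], [-0.08, 0.155, 0.175], 1]
    - [[0, 0, 0], [-0.08, 0.155, 0.175], 1]
    - [[0, 0, 0], [-0.04, 0.155, 0.175], 1]
    - [[0, 0, 0], [-0.04, 0.155, 0.175], 1]
    - [[0, 0, 0], [-0.04, 0.155, 0.175], 1]
    - [[0, 0, 0], [-0.03, 0.155, 0.175], 1]
    - [[0, 0, 0], [-0.03, 0.155, 0.175], 1]
    - [[0, 0, 0], [-0.03, 0.155, 0.175], 1]
    - [[0, 0, 0], [-0.03, 0.155, 0.175], 1]
    - [[0, 0, 0], [-0.03, 0.155, 0.175], 1]
    - [[0, 0, 0], [-0.03, 0.155, 0.175], 1]

```text
time_s: 2.35
eef_pos: [0.5429, 0.1691, 0.3365]
eef_rot: [0.488, 0.505, -0.497, 0.509]
contact_force: [-0.2, 0.0, 0.4]
finger_gap: 0.0855
```

```bash
cat > go.py <<'E'
import sys
from h import *
# remaining move, in command units, to world target x y z with tool x=-Z,y=+X,z=-Y
s=get_state(); Rm=R.from_quat(s["eef_rot"]); W=R.from_matrix(np.array([[0,1,0],[0,0,-1],[-1,0,0]]))
t=np.array(list(map(float,sys.argv[1:4])))
print("turn",((Rm.inv()*W).as_rotvec()/2/np.pi).round(4),"shift",(Rm.inv().apply(t-s["eef_pos"])/.2).round(3),"pos",s["eef_pos"].round(4),"t",s["time_s"],"F",s["contact_force"].round(1),"gap",round(s["finger_gap"],4))
E
python3 go.py .619 .073 .30
```

```text
turn [0.0047 0.0021 0.0007] shift [0.187 0.367 0.489] pos [0.5429 0.1691 0.3365] t 2.35 F [-0.2  0.   0.4] gap 0.0855
```

Emit:
servo_tool:
  commands:
    - [[0.0047, 0.0021, 0.0007], [0.03, 0.09, 0.12], 1]
    - [[0, 0, 0], [0.03, 0.09, 0.12], 1]
    - [[0, 0, 0], [0.03, 0.09, 0.12], 1]
    - [[0, 0, 0], [0.03, 0.09, 0.12], 1]
    - [[0, 0, 0], [0, 0.02, 0.03], 1]
    - [[0, 0, 0], [0, 0, 0], 1]

```text
time_s: 2.95
eef_pos: [0.6255, 0.0576, 0.3115]
eef_rot: [0.499, 0.501, -0.498, 0.501]
contact_force: [-0.4, 0.5, -0.2]
finger_gap: 0.0853
```

```bash
python3 go.py .619 .073 .142
```

```text
turn [ 0.0009 -0.0001 -0.    ] shift [ 0.848 -0.032 -0.077] pos [0.6255 0.0576 0.3115] t 2.95 F [-0.4  0.5 -0.2] gap 0.0853
```

Emit:
servo_tool:
  commands:
    - [[0.0009, 0, 0], [0.1, -0.03, -0.07], 1]
    - [[0, 0, 0], [0.1, 0, 0], 1]
    - [[0, 0, 0], [0.1, 0, 0], 1]
    - [[0, 0, 0], [0, 0, 0], 1]

```text
time_s: 3.35
eef_pos: [0.618, 0.0758, 0.2522]
eef_rot: [0.499, 0.502, -0.497, 0.502]
contact_force: [0.3, 0.2, -0.1]
finger_gap: 0.0851
```

```bash
python3 go.py .619 .073 .142
```

```text
turn [ 0.0012 -0.0004 -0.0005] shift [0.551 0.003 0.015] pos [0.618  0.0758 0.2522] t 3.35 F [ 0.3  0.2 -0.1] gap 0.0851
```

Emit:
servo_tool:
  commands:
    - [[0.001, 0, 0], [0.1, 0, 0.012], 1]
    - [[0, 0, 0], [0.1, 0, 0], 1]
    - [[0, 0, 0], [0.1, 0, 0], 1]
    - [[0, 0, 0], [0.1, 0, 0], 1]
    - [[0, 0, 0], [0.1, 0, 0], 1]
    - [[0, 0, 0], [0.03, 0, 0], 1]
    - [[0, 0, 0], [0, 0, 0], 1]

```text
time_s: 4.05
eef_pos: [0.6209, 0.0803, 0.1552]
eef_rot: [0.502, 0.5, -0.491, 0.507]
contact_force: [0.0, 0.7, 0.8]
finger_gap: 0.085
```

```bash
python3 go.py .619 .073 .142
```

```text
turn [ 0.0023 -0.0007 -0.0027] shift [ 0.065 -0.011  0.037] pos [0.6209 0.0803 0.1552] t 4.05 F [0.  0.7 0.8] gap 0.085
```

Emit:
servo_tool:
  commands:
    - [[0.0023, -0.0007, -0.0027], [0.06, -0.01, 0.036], 1]
    - [[0, 0, 0], [0, 0, 0], 1]
    - [[0, 0, 0], [0, 0, 0], 1]

```text
time_s: 4.35
eef_pos: [0.6209, 0.0731, 0.1464]
eef_rot: [0.501, 0.499, -0.499, 0.501]
contact_force: [1.1, -0.4, 0.3]
finger_gap: 0.0853
```

```bash
python3 go.py .619 .073 .142
```

```text
turn [-0.0001  0.0001 -0.0007] shift [ 0.022 -0.01   0.   ] pos [0.6209 0.0731 0.1464] t 4.35 F [ 1.1 -0.4  0.3] gap 0.0853
```

Good. I'll close the gripper, then lift.

Emit:
servo_tool:
  commands:
    - [[0, 0, 0], [0.02, -0.01, 0], 0]
    - [[0, 0, 0], [0, 0, 0], -0.5]
    - [[0, 0, 0], [0, 0, 0], -1]
    - [[0, 0, 0], [0, 0, 0], -1]
    - [[0, 0, 0], [0, 0, 0], -1]
    - [[0, 0, 0], [0, 0, 0], -1]
    - [[0, 0, 0], [0, 0, 0], -1]
    - [[0, 0, 0], [0, 0, 0], -1]

```text
time_s: 5.15
eef_pos: [0.6196, 0.0729, 0.1438]
eef_rot: [0.502, 0.498, -0.499, 0.502]
contact_force: [0.6, 0.0, -0.2]
finger_gap: 0.0378
```

```bash
python3 go.py .619 .073 .27
```

```text
turn [-0.0001  0.0001 -0.0011] shift [-0.631  0.001  0.   ] pos [0.6196 0.0729 0.1438] t 5.15 F [ 0.6  0.  -0.2] gap 0.0378
```

Emit:
servo_tool:
  commands:
    - [[0, 0, -0.0011], [-0.05, 0, 0], -1]
    - [[0, 0, 0], [-0.1, 0, 0], -1]
    - [[0, 0, 0], [-0.1, 0, 0], -1]
    - [[0, 0, 0], [-0.1, 0, 0], -1]
    - [[0, 0, 0], [-0.05, 0, 0], -1]
    - [[0, 0, 0], [0, 0, 0], -1]

```text
time_s: 5.75
eef_pos: [0.6193, 0.073, 0.2283]
eef_rot: [-0.499, -0.5, 0.501, -0.499]
contact_force: [-0.5, 0.4, -1.0]
finger_gap: 0.0376
```

```bash
python3 go.py .442 .1965 .22
```

```text
turn [-0.0001  0.0001  0.0004] shift [ 0.044 -0.887 -0.617] pos [0.6193 0.073  0.2283] t 5.75 F [-0.5  0.4 -1. ] gap 0.0376
```

Emit:
servo_tool:
  commands:
    - [[0, 0, 0], [-0.01, -0.05, -0.03], -1]
    - [[0, 0, 0], [-0.01, -0.1, -0.07], -1]
    - [[0, 0, 0], [-0.01, -0.1, -0.07], -1]
    - [[0, 0, 0], [-0.01, -0.1, -0.07], -1]
    - [[0, 0, 0], [-0.01, -0.1, -0.07], -1]
    - [[0, 0, 0], [-0.01, -0.1, -0.07], -1]
    - [[0, 0, 0], [-0.01, -0.1, -0.07], -1]
    - [[0, 0, 0], [-0.01, -0.1, -0.07], -1]
    - [[0, 0, 0], [-0.01, -0.05, -0.04], -1]
    - [[0, 0, 0], [0, 0, 0], -1]

```text
time_s: 6.75
eef_pos: [0.4433, 0.1903, 0.2367]
eef_rot: [-0.494, -0.505, 0.506, -0.495]
contact_force: [-0.5, 0.1, -0.6]
finger_gap: 0.0377
```

```bash
python3 go.py .442 .1965 .15
```

```text
turn [-0.0001  0.0002  0.0036] shift [ 0.433  0.003 -0.032] pos [0.4433 0.1903 0.2367] t 6.75 F [-0.5  0.1 -0.6] gap 0.0377
```

Emit:
servo_tool:
  commands:
    - [[0, 0, 0.0036], [0.08, 0, -0.03], -1]
    - [[0, 0, 0], [0.1, 0, 0], -1]
    - [[0, 0, 0], [0.1, 0, 0], -1]
    - [[0, 0, 0], [0.08, 0, 0], -1]
    - [[0, 0, 0], [0, 0, 0], -1]

```text
time_s: 7.25
eef_pos: [0.4446, 0.1947, 0.1611]
eef_rot: [0.5, 0.498, -0.501, 0.501]
contact_force: [-0.4, -0.4, -1.1]
finger_gap: 0.0379
```

```bash
python3 go.py .442 .1965 .073
python3 - <<'E'
from h import *
im,_=read_camera("scene"); cv2.imwrite("pics/p1.png",cv2.resize(im[190:430,220:420],None,fx=2.4,fy=2.4)[...,::-1])
E
```

```text
turn [-0.0002  0.0006 -0.0003] shift [ 0.44  -0.014 -0.011] pos [0.4446 0.1947 0.1611] t 7.25 F [-0.4 -0.4 -1.1] gap 0.0379
```

View pics/p1.png

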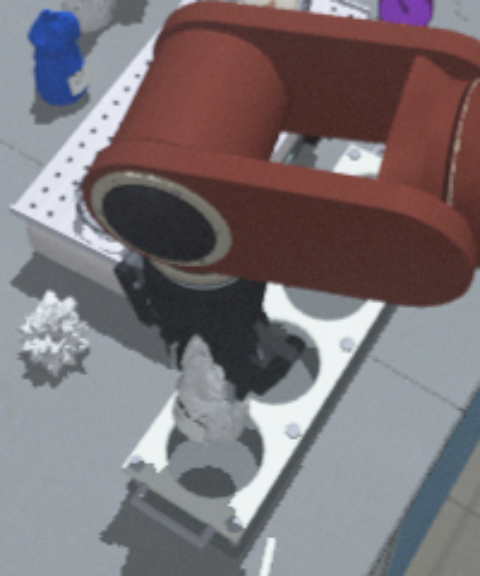

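The foil flask hangs upright above the left hole (crop 210,400 over 215,460). Lowering it.

Emit:
servo_tool:
  commands:
    - [[0, 0.0006, 0], [0.08, -0.014, -0.011], -1]
    - [[0, 0, 0], [0.08, 0, 0], -1]
    - [[0, 0, 0], [0.08, 0, 0], -1]
    - [[0, 0, 0], [0.08, 0, 0], -1]
    - [[0, 0, 0], [0, 0, 0], -1]

```text
time_s: 7.8
eef_pos: [0.4487, 0.1968, 0.103]
eef_rot: [0.505, 0.496, -0.497, 0.502]
contact_force: [-0.8, -0.2, -0.7]
finger_gap: 0.0375
```

```bash
python3 go.py .442 .1965 .073
```

```text
turn [-0.0006 -0.0004 -0.0022] shift [ 0.149 -0.035  0.002] pos [0.4487 0.1968 0.103 ] t 7.8 F [-0.8 -0.2 -0.7] gap 0.0375
```

Emit:
servo_tool:
  commands:
    - [[0, 0, -0.0022], [0.05, -0.034, 0], -1]
    - [[0, 0, 0], [0.05, 0, 0], -1]
    - [[0, 0, 0], [0.01, 0, 0], -1]
    - [[0, 0, 0], [0, 0, 0], -1]

```text
time_s: 8.2
eef_pos: [0.4443, 0.1972, 0.083]
eef_rot: [0.503, 0.499, -0.499, 0.499]
contact_force: [-0.3, -0.3, -0.7]
finger_gap: 0.0376
```

```bash
python3 go.py .442 .1965 .073
```

```text
turn [-0.0007 -0.0006 -0.0007] shift [ 0.05  -0.012  0.004] pos [0.4443 0.1972 0.083 ] t 8.2 F [-0.3 -0.3 -0.7] gap 0.0376
```

Emit:
servo_tool:
  commands:
    - [[0, 0, -0.001], [0.04, -0.012, 0], -1]
    - [[0, 0, 0], [0.015, 0, 0], -1]
    - [[0, 0, 0], [0.015, 0, 0], -1]
    - [[0, 0, 0], [0, 0, 0], -1]

```text
time_s: 8.6
eef_pos: [0.4433, 0.1983, 0.0738]
eef_rot: [0.502, 0.501, -0.5, 0.497]
contact_force: [-0.3, -0.1, 0.5]
finger_gap: 0.0375
```

```bash
python3 go.py .442 .1965 .073
```

```text
turn [-0.0006 -0.0008  0.0004] shift [ 0.004 -0.006  0.009] pos [0.4433 0.1983 0.0738] t 8.6 F [-0.3 -0.1  0.5] gap 0.0375
```

Weight is off, so it's seated. Releasing and rising.

Emit:
servo_tool:
  commands:
    - [[0, 0, 0], [0.008, -0.005, 0.005], -1]
    - [[0, 0, 0], [0, 0, 0], -0.2]
    - [[0, 0, 0], [0, 0, 0], 1]
    - [[0, 0, 0], [0, 0, 0], 1]
    - [[0, 0, 0], [0, 0, 0], 1]
    - [[0, 0, 0], [0, 0, 0], 1]
    - [[0, 0, 0], [-0.05, 0, 0], 1]
    - [[0, 0, 0], [-0.1, 0, 0], 1]
    - [[0, 0, 0], [-0.2, 0, 0], 1]
    - [[0, 0, 0], [-0.2, 0, 0], 1]
    - [[0, 0, 0], [-0.2, 0, 0], 1]
    - [[0, 0, 0], [-0.1, 0, 0], 1]

```text
time_s: 9.8
eef_pos: [0.4395, 0.1954, 0.2455]
eef_rot: [-0.499, -0.502, 0.503, -0.496]
contact_force: [-1.0, -0.1, 0.4]
finger_gap: 0.0854
```

```bash
python3 go.py .626 -.013 .25
```

```text
turn [-0.0006 -0.0004  0.0018] shift [-0.035  0.936  1.038] pos [0.4395 0.1954 0.2455] t 9.8 F [-1.  -0.1  0.4] gap 0.0854
```

Emit:
servo_tool:
  commands:
    - [[0, 0, 0.0018], [-0.01, 0.1, 0.11], 1]
    - [[0, 0, 0], [-0.01, 0.1, 0.11], 1]
    - [[0, 0, 0], [-0.01, 0.1, 0.11], 1]
    - [[0, 0, 0], [-0.01, 0.1, 0.11], 1]
    - [[0, 0, 0], [-0.01, 0.1, 0.11], 1]
    - [[0, 0, 0], [-0.01, 0.1, 0.11], 1]
    - [[0, 0, 0], [-0.01, 0.1, 0.11], 1]
    - [[0, 0, 0], [-0.01, 0.1, 0.11], 1]
    - [[0, 0, 0], [0, 0.08, 0.1], 1]
    - [[0, 0, 0], [0, 0, 0], 1]

```text
time_s: 10.8
eef_pos: [0.6243, -0.0078, 0.28]
eef_rot: [0.507, 0.496, -0.493, 0.504]
contact_force: [0.1, -0.3, -1.1]
finger_gap: 0.0858
```

```bash
python3 go.py .626 -.013 .132
python3 - <<'E'
from h import *
im,_=read_camera("side"); cv2.imwrite("pics/p2.png",cv2.resize(im[160:350,200:420],None,fx=3,fy=3)[...,::-1])
E
```

```text
turn [-0.0001 -0.0008 -0.0035] shift [ 0.74  -0.008  0.03 ] pos [ 0.6243 -0.0078  0.28  ] t 10.8 F [ 0.1 -0.3 -1.1] gap 0.0858
```

View pics/p2.png

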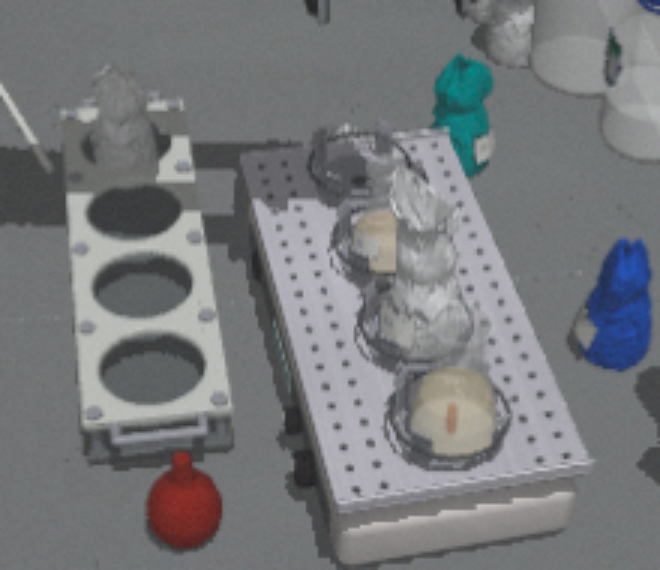

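Run:
```python
from h import *
K,D,p,Rm=cam("side")
for q in([.6243,-.0078,.28],[.44,.195,.245],[.626,-.013,.168],[.162,.604,.231]):
    v=Rm.T@(np.array(q)-p); print(cv2.projectPoints(v[None],np.zeros(3),np.zeros(3),K,D)[0].ravel())
im,_=read_camera("side"); cv2.imwrite("pics/p3.png",im[...,::-1]); print(get_state()["eef_pos"],get_state()["time_s"])
```

```text
[329.15377784 169.29861522]
[234.11042127 138.06387568]
[328.61283193 215.23146057]
[134.13033283  76.63988918]
[ 0.62316475 -0.00572912  0.28007339] 10.9
```

View pics/p3.png

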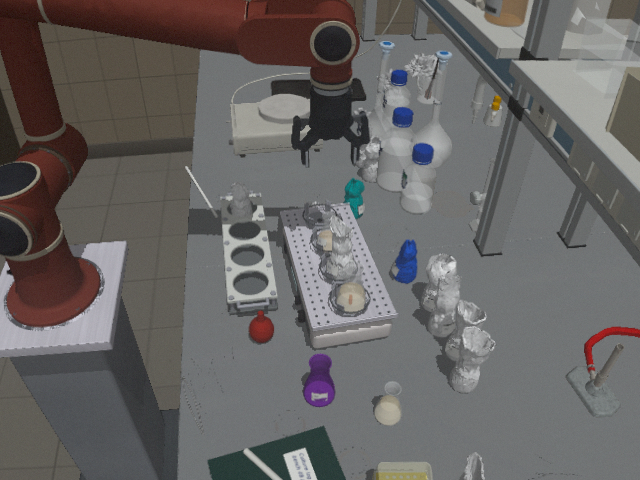

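Consistent: foil_short stands upright in the left opening (240,205), and the gripper (330,150) is above the plain flask (328,240). Descending.

Emit:
servo_tool:
  commands:
    - [[0, 0, -0.0035], [0.1, -0.01, 0.035], 1]
    - [[0, 0, 0], [0.15, 0, 0], 1]
    - [[0, 0, 0], [0.15, 0, 0], 1]
    - [[0, 0, 0], [0.1, 0, 0], 1]
    - [[0, 0, 0], [0, 0, 0], 1]

```text
time_s: 11.4
eef_pos: [0.6175, -0.0092, 0.1735]
eef_rot: [0.499, 0.505, -0.498, 0.498]
contact_force: [-0.3, -0.2, -0.8]
finger_gap: 0.0858
```

```bash
python3 go.py .626 -.013 .131
```

```text
turn [ 0.0011 -0.0011  0.0009] shift [0.212 0.044 0.021] pos [ 0.6175 -0.0092  0.1735] t 11.4 F [-0.3 -0.2 -0.8] gap 0.0858
```

Emit:
servo_tool:
  commands:
    - [[0.001, -0.001, 0.001], [0.08, 0.044, 0.02], 1]
    - [[0, 0, 0], [0.08, 0, 0], 1]
    - [[0, 0, 0], [0.03, 0, 0], 1]
    - [[0, 0, 0], [0, 0, 0], 1]

```text
time_s: 11.8
eef_pos: [0.6246, -0.0113, 0.1338]
eef_rot: [0.499, 0.501, -0.5, 0.5]
contact_force: [0.2, -0.7, 0.1]
finger_gap: 0.0853
```

```bash
python3 go.py .626 -.013 .131
```

```text
turn [ 0.0005 -0.0001  0.0003] shift [0.014 0.007 0.009] pos [ 0.6246 -0.0113  0.1338] t 11.8 F [ 0.2 -0.7  0.1] gap 0.0853
```

Emit:
servo_tool:
  commands:
    - [[0, 0, 0], [0.014, 0.007, 0.009], 0.2]
    - [[0, 0, 0], [0, 0, 0], -0.5]
    - [[0, 0, 0], [0, 0, 0], -1]
    - [[0, 0, 0], [0, 0, 0], -1]
    - [[0, 0, 0], [0, 0, 0], -1]
    - [[0, 0, 0], [0, 0, 0], -1]
    - [[0, 0, 0], [0, 0, 0], -1]
    - [[0, 0, 0], [0, 0, 0], -1]

```text
time_s: 12.6
eef_pos: [0.6277, -0.0133, 0.1348]
eef_rot: [0.5, 0.5, -0.498, 0.502]
contact_force: [0.2, -0.2, 0.3]
finger_gap: 0.0348
```

```bash
python3 go.py .626 -.013 .22
```

```text
turn [ 0.0006  0.     -0.0006] shift [-0.426 -0.007 -0.002] pos [ 0.6277 -0.0133  0.1348] t 12.6 F [ 0.2 -0.2  0.3] gap 0.0348
```

Emit:
servo_tool:
  commands:
    - [[0, 0, 0], [-0.05, 0, 0], -1]
    - [[0, 0, 0], [-0.1, 0, 0], -1]
    - [[0, 0, 0], [-0.1, 0, 0], -1]
    - [[0, 0, 0], [-0.1, 0, 0], -1]
    - [[0, 0, 0], [-0.05, 0, 0], -1]
    - [[0, 0, 0], [0, 0, 0], -1]

```text
time_s: 13.2
eef_pos: [0.627, -0.0132, 0.2193]
eef_rot: [0.5, 0.5, -0.498, 0.501]
contact_force: [-0.7, -0.0, -0.4]
finger_gap: 0.035
```

```bash
python3 go.py .445 .1092 .20
```

```text
turn [ 0.0006 -0.     -0.0004] shift [ 0.094 -0.908 -0.615] pos [ 0.627  -0.0132  0.2193] t 13.2 F [-0.7 -0.  -0.4] gap 0.035
```

Emit:
servo_tool:
  commands:
    - [[0, 0, 0], [0, -0.05, -0.03], -1]
    - [[0, 0, 0], [0, -0.1, -0.07], -1]
    - [[0, 0, 0], [0, -0.1, -0.07], -1]
    - [[0, 0, 0], [0, -0.1, -0.07], -1]
    - [[0, 0, 0], [0, -0.1, -0.07], -1]
    - [[0, 0, 0], [0, -0.1, -0.07], -1]
    - [[0, 0, 0], [0, -0.1, -0.07], -1]
    - [[0, 0, 0], [0, -0.1, -0.07], -1]
    - [[0, 0, 0], [0, -0.07, -0.04], -1]
    - [[0, 0, 0], [0, 0, 0], -1]

```text
time_s: 14.2
eef_pos: [0.4446, 0.1046, 0.2057]
eef_rot: [0.495, 0.506, -0.504, 0.495]
contact_force: [0.3, 0.4, -0.3]
finger_gap: 0.0348
```

```bash
python3 go.py .445 .1092 .12
```

```text
turn [ 0.0006 -0.0003  0.0032] shift [ 0.429  0.011 -0.022] pos [0.4446 0.1046 0.2057] t 14.2 F [ 0.3  0.4 -0.3] gap 0.0348
```

Emit:
servo_tool:
  commands:
    - [[0, 0, 0.003], [0.08, 0, -0.025], -1]
    - [[0, 0, 0], [0.1, 0, 0], -1]
    - [[0, 0, 0], [0.1, 0, 0], -1]
    - [[0, 0, 0], [0.08, 0, 0], -1]
    - [[0, 0, 0], [0, 0, 0], -1]

```text
time_s: 14.7
eef_pos: [0.4422, 0.1093, 0.1278]
eef_rot: [0.498, 0.502, -0.499, 0.5]
contact_force: [0.4, 0.4, -0.9]
finger_gap: 0.0349
```

```bash
python3 go.py .445 .1092 .064
```

```text
turn [ 0.0007 -0.0002  0.0005] shift [0.319 0.015 0.001] pos [0.4422 0.1093 0.1278] t 14.7 F [ 0.4  0.4 -0.9] gap 0.0349
```

Emit:
servo_tool:
  commands:
    - [[0, 0, 0], [0.08, 0.014, 0], -1]
    - [[0, 0, 0], [0.08, 0, 0], -1]
    - [[0, 0, 0], [0.06, 0, 0], -1]
    - [[0, 0, 0], [0, 0, 0], -1]

```text
time_s: 15.1
eef_pos: [0.446, 0.1086, 0.0833]
eef_rot: [0.499, 0.502, -0.5, 0.5]
contact_force: [-0.3, -0.5, -0.6]
finger_gap: 0.0348
```

```bash
python3 go.py .445 .1092 .064
```

```text
turn [ 0.0005 -0.0001  0.0004] shift [ 0.097 -0.005 -0.003] pos [0.446  0.1086 0.0833] t 15.1 F [-0.3 -0.5 -0.6] gap 0.0348
```

Emit:
servo_tool:
  commands:
    - [[0, 0, 0], [0.05, -0.005, -0.003], -1]
    - [[0, 0, 0], [0.04, 0, 0], -1]
    - [[0, 0, 0], [0.03, 0, 0], -1]
    - [[0, 0, 0], [0.015, 0, 0], -1]
    - [[0, 0, 0], [0, 0, 0], -1]

```text
time_s: 15.6
eef_pos: [0.4485, 0.1097, 0.0639]
eef_rot: [0.499, 0.501, -0.499, 0.501]
contact_force: [-0.3, -0.5, -0.5]
finger_gap: 0.0346
```

```bash
python3 go.py .445 .1092 .064
```

```text
turn [ 0.0006 -0.0002  0.    ] shift [-0.001 -0.017  0.003] pos [0.4485 0.1097 0.0639] t 15.6 F [-0.3 -0.5 -0.5] gap 0.0346
```

Emit:
servo_tool:
  commands:
    - [[0, 0, 0], [0.01, -0.016, 0.003], -1]
    - [[0, 0, 0], [0.01, 0, 0], -1]
    - [[0, 0, 0], [0.01, 0, 0], -1]
    - [[0, 0, 0], [0, 0, 0], -1]

```text
time_s: 16.0
eef_pos: [0.447, 0.1095, 0.0631]
eef_rot: [0.5, 0.501, -0.498, 0.501]
contact_force: [-0.4, 0.5, -1.4]
finger_gap: 0.0343
```

```bash
python3 go.py .445 .1092 .064
```

```text
turn [ 0.0007 -0.0002 -0.0002] shift [-0.004 -0.01   0.001] pos [0.447  0.1095 0.0631] t 16.0 F [-0.4  0.5 -1.4] gap 0.0343
```

Emit:
servo_tool:
  commands:
    - [[0, 0, 0], [0.025, -0.01, 0], -1]
    - [[0, 0, 0], [0.02, 0, 0], -1]
    - [[0, 0, 0], [0, 0, 0], -1]

```text
time_s: 16.3
eef_pos: [0.4483, 0.1099, 0.0636]
eef_rot: [0.5, 0.5, -0.497, 0.502]
contact_force: [0.2, -0.7, -1.1]
finger_gap: 0.0342
```

```bash
python3 go.py .445 .1092 .064
```

```text
turn [ 0.0008 -0.0002 -0.0006] shift [-0.002 -0.017  0.004] pos [0.4483 0.1099 0.0636] t 16.3 F [ 0.2 -0.7 -1.1] gap 0.0342
```

It no longer goes down, so it's seated. Releasing and rising.

Emit:
servo_tool:
  commands:
    - [[0, 0, 0], [0, 0, 0], -0.2]
    - [[0, 0, 0], [0, 0, 0], 1]
    - [[0, 0, 0], [0, 0, 0], 1]
    - [[0, 0, 0], [0, 0, 0], 1]
    - [[0, 0, 0], [0, 0, 0], 1]
    - [[0, 0, 0], [-0.05, 0, 0], 1]
    - [[0, 0, 0], [-0.1, 0, 0], 1]
    - [[0, 0, 0], [-0.2, 0, 0], 1]
    - [[0, 0, 0], [-0.2, 0, 0], 1]
    - [[0, 0, 0], [-0.2, 0, 0], 1]
    - [[0, 0, 0], [-0.2, 0, 0], 1]
    - [[0, 0, 0], [-0.1, 0, 0], 1]

```text
time_s: 17.5
eef_pos: [0.443, 0.1092, 0.2768]
eef_rot: [0.497, 0.503, -0.501, 0.499]
contact_force: [0.8, 0.9, -0.1]
finger_gap: 0.0851
```

```bash
python3 go.py .636 -.098 .27
```

```text
turn [ 0.0007 -0.      0.0012] shift [0.026 0.961 1.04 ] pos [0.443  0.1092 0.2768] t 17.5 F [ 0.8  0.9 -0.1] gap 0.0851
```

Emit:
servo_tool:
  commands:
    - [[0, 0, 0.0012], [-0.005, 0.1, 0.11], 1]
    - [[0, 0, 0], [-0.005, 0.1, 0.11], 1]
    - [[0, 0, 0], [-0.005, 0.1, 0.11], 1]
    - [[0, 0, 0], [-0.005, 0.1, 0.11], 1]
    - [[0, 0, 0], [-0.005, 0.1, 0.11], 1]
    - [[0, 0, 0], [-0.005, 0.1, 0.11], 1]
    - [[0, 0, 0], [-0.005, 0.1, 0.11], 1]
    - [[0, 0, 0], [-0.005, 0.1, 0.11], 1]
    - [[0, 0, 0], [0, 0.1, 0.11], 1]
    - [[0, 0, 0], [0, 0, 0], 1]

```text
time_s: 18.5
eef_pos: [0.6331, -0.0949, 0.3035]
eef_rot: [0.503, 0.497, -0.493, 0.507]
contact_force: [0.2, 0.3, 0.1]
finger_gap: 0.0852
```

```bash
python3 go.py .636 -.098 .155
python3 - <<'E'
from h import *
im,d=read_camera("side"); cv2.imwrite("pics/p4.png",cv2.resize(im[110:350,200:420],None,fx=2.4,fy=2.4)[...,::-1])
P=cloud("side",d)
for c,z in(((.442,.1965),.085),((.445,.109),.075)):
    q=P[(d>0)&(np.hypot(P[...,0]-c[0],P[...,1]-c[1])<.042)&(P[...,2]>z)]
    print(len(q),np.sort(q[:,2])[-3:].round(3),((q[:,:2].min(0)+q[:,:2].max(0))/2).round(4),np.ptp(q[:,:2],0).round(3))
E
```

```text
turn [ 0.0012 -0.     -0.0034] shift [ 0.742 -0.002  0.016] pos [ 0.6331 -0.0949  0.3035] t 18.5 F [0.2 0.3 0.1] gap 0.0852
241 [0.118 0.12  0.121] [0.4427 0.1932] [0.044 0.043]
144 [0.098 0.099 0.099] [0.4468 0.1089] [0.028 0.033]
```

View pics/p4.png

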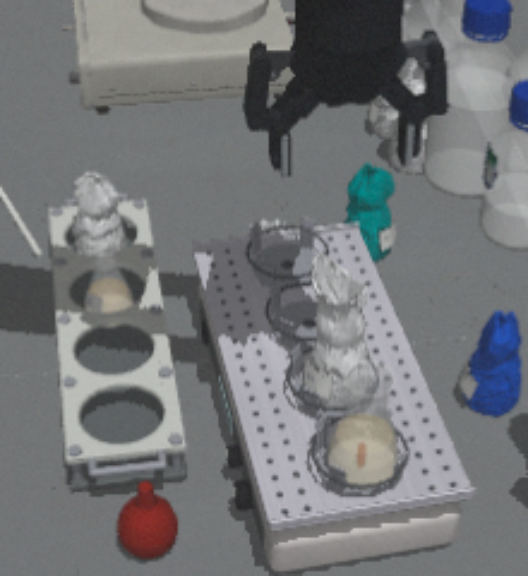

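Flasks 1 and 2 are seated upright in their holes (tops at 120 and 98 mm; 120 and 97 expected), and the gripper is above the tall foil flask. Descending.

Emit:
servo_tool:
  commands:
    - [[0.001, 0, -0.0034], [0.1, 0, 0.016], 1]
    - [[0, 0, 0], [0.15, 0, 0], 1]
    - [[0, 0, 0], [0.15, 0, 0], 1]
    - [[0, 0, 0], [0.1, 0, 0], 1]
    - [[0, 0, 0], [0, 0, 0], 1]

```text
time_s: 19.05
eef_pos: [0.6298, -0.0935, 0.198]
eef_rot: [0.498, 0.503, -0.5, 0.5]
contact_force: [-0.7, 0.8, -0.2]
finger_gap: 0.0858
```

```bash
python3 go.py .636 -.098 .155
```

```text
turn [ 0.0007 -0.0002  0.0007] shift [0.215 0.032 0.023] pos [ 0.6298 -0.0935  0.198 ] t 19.05 F [-0.7  0.8 -0.2] gap 0.0858
```

Emit:
servo_tool:
  commands:
    - [[0, 0, 0], [0.08, 0.032, 0.022], 1]
    - [[0, 0, 0], [0.08, 0, 0], 1]
    - [[0, 0, 0], [0.03, 0, 0], 1]
    - [[0, 0, 0], [0, 0, 0], 1]

```text
time_s: 19.45
eef_pos: [0.6363, -0.0969, 0.1576]
eef_rot: [0.498, 0.503, -0.499, 0.5]
contact_force: [-0.5, -0.1, 0.8]
finger_gap: 0.0853
```

```bash
python3 go.py .636 -.098 .155
```

```text
turn [ 0.0009 -0.0002  0.0007] shift [ 0.013 -0.001  0.005] pos [ 0.6363 -0.0969  0.1576] t 19.45 F [-0.5 -0.1  0.8] gap 0.0853
```

Emit:
servo_tool:
  commands:
    - [[0, 0, 0], [0.012, 0, 0.005], 0.2]
    - [[0, 0, 0], [0, 0, 0], -0.5]
    - [[0, 0, 0], [0, 0, 0], -1]
    - [[0, 0, 0], [0, 0, 0], -1]
    - [[0, 0, 0], [0, 0, 0], -1]
    - [[0, 0, 0], [0, 0, 0], -1]
    - [[0, 0, 0], [0, 0, 0], -1]
    - [[0, 0, 0], [0, 0, 0], -1]

```text
time_s: 20.25
eef_pos: [0.638, -0.0986, 0.1585]
eef_rot: [0.499, 0.501, -0.498, 0.502]
contact_force: [-0.1, 0.3, -0.1]
finger_gap: 0.0378
```

```bash
python3 go.py .636 -.098 .25
```

```text
turn [ 0.0009  0.     -0.0001] shift [-0.457 -0.01  -0.003] pos [ 0.638  -0.0986  0.1585] t 20.25 F [-0.1  0.3 -0.1] gap 0.0378
```

Emit:
servo_tool:
  commands:
    - [[0, 0, 0], [-0.05, 0, 0], -1]
    - [[0, 0, 0], [-0.1, 0, 0], -1]
    - [[0, 0, 0], [-0.1, 0, 0], -1]
    - [[0, 0, 0], [-0.1, 0, 0], -1]
    - [[0, 0, 0], [-0.07, 0, 0], -1]
    - [[0, 0, 0], [0, 0, 0], -1]

```text
time_s: 20.85
eef_pos: [0.6376, -0.0985, 0.2476]
eef_rot: [0.499, 0.501, -0.499, 0.501]
contact_force: [-0.4, -0.1, -0.2]
finger_gap: 0.0379
```

```bash
python3 go.py .448 .0216 .24
```

```text
turn [ 0.0009  0.     -0.    ] shift [ 0.038 -0.945 -0.606] pos [ 0.6376 -0.0985  0.2476] t 20.85 F [-0.4 -0.1 -0.2] gap 0.0379
```

Emit:
servo_tool:
  commands:
    - [[0, 0, 0], [0, -0.05, -0.03], -1]
    - [[0, 0, 0], [0, -0.1, -0.065], -1]
    - [[0, 0, 0], [0, -0.11, -0.07], -1]
    - [[0, 0, 0], [0, -0.11, -0.07], -1]
    - [[0, 0, 0], [0, -0.11, -0.07], -1]
    - [[0, 0, 0], [0, -0.11, -0.07], -1]
    - [[0, 0, 0], [0, -0.11, -0.07], -1]
    - [[0, 0, 0], [0, -0.1, -0.07], -1]
    - [[0, 0, 0], [0, -0.07, -0.05], -1]
    - [[0, 0, 0], [0, 0, 0], -1]

```text
time_s: 21.85
eef_pos: [0.4455, 0.0211, 0.2348]
eef_rot: [0.495, 0.508, -0.502, 0.495]
contact_force: [1.2, 0.6, -0.5]
finger_gap: 0.038
```

```bash
python3 go.py .448 .0216 .15
```

```text
turn [ 0.0009 -0.0008  0.0033] shift [ 0.424  0.021 -0.   ] pos [0.4455 0.0211 0.2348] t 21.85 F [ 1.2  0.6 -0.5] gap 0.038
```

Emit:
servo_tool:
  commands:
    - [[0, 0, 0.0033], [0.08, 0.01, 0], -1]
    - [[0, 0, 0], [0.1, 0, 0], -1]
    - [[0, 0, 0], [0.1, 0, 0], -1]
    - [[0, 0, 0], [0.08, 0, 0], -1]
    - [[0, 0, 0], [0, 0, 0], -1]

```text
time_s: 22.35
eef_pos: [0.4455, 0.0211, 0.1567]
eef_rot: [0.499, 0.503, -0.498, 0.5]
contact_force: [-0.5, -0.5, -1.2]
finger_gap: 0.0378
```

```bash
python3 go.py .448 .0216 .0875
```

```text
turn [ 0.001  -0.0007  0.0003] shift [ 0.346  0.013 -0.001] pos [0.4455 0.0211 0.1567] t 22.35 F [-0.5 -0.5 -1.2] gap 0.0378
```

Emit:
servo_tool:
  commands:
    - [[0.001, -0.001, 0], [0.08, 0.005, 0], -1]
    - [[0, 0, 0], [0.08, 0, 0], -1]
    - [[0, 0, 0], [0.08, 0, 0], -1]
    - [[0, 0, 0], [0, 0, 0], -1]

```text
time_s: 22.75
eef_pos: [0.4474, 0.0202, 0.1083]
eef_rot: [-0.499, -0.499, 0.501, -0.5]
contact_force: [0.3, -0.4, -1.7]
finger_gap: 0.0378
```

```bash
python3 go.py .448 .0216 .0875
```

```text
turn [-0.0002  0.0004  0.0002] shift [ 0.104  0.003 -0.007] pos [0.4474 0.0202 0.1083] t 22.75 F [ 0.3 -0.4 -1.7] gap 0.0378
```

Emit:
servo_tool:
  commands:
    - [[0, 0, 0], [0.05, -0.003, -0.007], -1]
    - [[0, 0, 0], [0.04, -0.003, 0], -1]
    - [[0, 0, 0], [0.03, 0, 0], -1]
    - [[0, 0, 0], [0.025, 0, 0], -1]
    - [[0, 0, 0], [0.01, 0, 0], -1]
    - [[0, 0, 0], [0, 0, 0], -1]

```text
time_s: 23.35
eef_pos: [0.4508, 0.0207, 0.0864]
eef_rot: [0.5, 0.498, -0.5, 0.502]
contact_force: [-0.3, -0.1, 0.6]
finger_gap: 0.0379
```

```bash
python3 go.py .448 .0216 .0875
```

```text
turn [-0.0001  0.0006 -0.0006] shift [-0.005 -0.014 -0.004] pos [0.4508 0.0207 0.0864] t 23.35 F [-0.3 -0.1  0.6] gap 0.0379
```

Emit:
servo_tool:
  commands:
    - [[0, 0, 0], [0, 0, 0], -0.2]
    - [[0, 0, 0], [0, 0, 0], 1]
    - [[0, 0, 0], [0, 0, 0], 1]
    - [[0, 0, 0], [0, 0, 0], 1]
    - [[0, 0, 0], [0, 0, 0], 1]
    - [[0, 0, 0], [-0.05, 0, 0], 1]
    - [[0, 0, 0], [-0.1, 0, 0], 1]
    - [[0, 0, 0], [-0.2, 0, 0], 1]
    - [[0, 0, 0], [-0.2, 0, 0], 1]
    - [[0, 0, 0], [-0.2, 0, 0], 1]
    - [[0, 0, 0], [-0.15, 0, 0], 1]
    - [[0, 0, 0], [-0.1, 0, 0], 1]

```text
time_s: 24.55
eef_pos: [0.4469, 0.0219, 0.2923]
eef_rot: [-0.498, -0.5, 0.502, -0.5]
contact_force: [0.0, -0.3, -0.0]
finger_gap: 0.0853
```

```bash
python3 go.py .6425 -.188 .26
```

```text
turn [-0.0001  0.0005  0.0006] shift [0.161 0.979 1.048] pos [0.4469 0.0219 0.2923] t 24.55 F [ 0.  -0.3 -0. ] gap 0.0853
```

Emit:
servo_tool:
  commands:
    - [[0, 0, 0], [0, 0.105, 0.11], 1]
    - [[0, 0, 0], [0, 0.105, 0.11], 1]
    - [[0, 0, 0], [0, 0.105, 0.11], 1]
    - [[0, 0, 0], [0, 0.105, 0.11], 1]
    - [[0, 0, 0], [0, 0.105, 0.11], 1]
    - [[0, 0, 0], [0, 0.105, 0.11], 1]
    - [[0, 0, 0], [0, 0.105, 0.11], 1]
    - [[0, 0, 0], [0, 0.105, 0.11], 1]
    - [[0, 0, 0], [0, 0.1, 0.11], 1]
    - [[0, 0, 0], [0, 0, 0], 1]

```text
time_s: 25.55
eef_pos: [0.6444, -0.1836, 0.3114]
eef_rot: [0.502, 0.495, -0.497, 0.506]
contact_force: [0.1, -0.7, 1.4]
finger_gap: 0.0854
```

```bash
python3 go.py .6425 -.188 .148
```

```text
turn [ 0.0003  0.0011 -0.0027] shift [ 0.817 -0.024  0.016] pos [ 0.6444 -0.1836  0.3114] t 25.55 F [ 0.1 -0.7  1.4] gap 0.0854
```

Emit:
servo_tool:
  commands:
    - [[0, 0.001, -0.003], [0.1, -0.02, 0.02], 1]
    - [[0, 0, 0], [0.15, 0, 0], 1]
    - [[0, 0, 0], [0.15, 0, 0], 1]
    - [[0, 0, 0], [0.15, 0, 0], 1]
    - [[0, 0, 0], [0.06, 0, 0], 1]
    - [[0, 0, 0], [0, 0, 0], 1]

```text
time_s: 26.15
eef_pos: [0.6364, -0.1856, 0.183]
eef_rot: [0.498, 0.503, -0.501, 0.499]
contact_force: [0.4, -0.1, 0.3]
finger_gap: 0.0855
```

```bash
python3 go.py .6425 -.188 .148
```

```text
turn [ 0.0006 -0.0003  0.0012] shift [0.175 0.032 0.012] pos [ 0.6364 -0.1856  0.183 ] t 26.15 F [ 0.4 -0.1  0.3] gap 0.0855
```

Emit:
servo_tool:
  commands:
    - [[0.001, 0, 0.001], [0.07, 0.03, 0.012], 1]
    - [[0, 0, 0], [0.07, 0, 0], 1]
    - [[0, 0, 0], [0.03, 0, 0], 1]
    - [[0, 0, 0], [0, 0, 0], 1]

```text
time_s: 26.55
eef_pos: [0.644, -0.1882, 0.1498]
eef_rot: [0.502, 0.498, -0.5, 0.5]
contact_force: [-0.5, 0.1, -0.5]
finger_gap: 0.0856
```

```bash
python3 go.py .6425 -.188 .148
```

```text
turn [-0.0004  0.     -0.0006] shift [ 0.009 -0.008 -0.001] pos [ 0.644  -0.1882  0.1498] t 26.55 F [-0.5  0.1 -0.5] gap 0.0856
```

Emit:
servo_tool:
  commands:
    - [[0, 0, 0], [0.009, -0.008, 0], 0.2]
    - [[0, 0, 0], [0, 0, 0], -0.5]
    - [[0, 0, 0], [0, 0, 0], -1]
    - [[0, 0, 0], [0, 0, 0], -1]
    - [[0, 0, 0], [0, 0, 0], -1]
    - [[0, 0, 0], [0, 0, 0], -1]
    - [[0, 0, 0], [0, 0, 0], -1]
    - [[0, 0, 0], [0, 0, 0], -1]

```text
time_s: 27.35
eef_pos: [0.6434, -0.1887, 0.1502]
eef_rot: [0.502, 0.497, -0.499, 0.501]
contact_force: [-0.3, -0.2, -1.2]
finger_gap: 0.0375
```

```bash
python3 go.py .6425 -.188 .24
```

```text
turn [-0.0004  0.0002 -0.0011] shift [-0.449 -0.001 -0.003] pos [ 0.6434 -0.1887  0.1502] t 27.35 F [-0.3 -0.2 -1.2] gap 0.0375
```

Emit:
servo_tool:
  commands:
    - [[0, 0, 0], [-0.05, 0, 0], -1]
    - [[0, 0, 0], [-0.1, 0, 0], -1]
    - [[0, 0, 0], [-0.1, 0, 0], -1]
    - [[0, 0, 0], [-0.1, 0, 0], -1]
    - [[0, 0, 0], [-0.07, 0, 0], -1]
    - [[0, 0, 0], [0, 0, 0], -1]

```text
time_s: 27.95
eef_pos: [0.6423, -0.1884, 0.2387]
eef_rot: [0.502, 0.498, -0.5, 0.501]
contact_force: [0.3, -0.5, -1.0]
finger_gap: 0.0375
```

```bash
python3 go.py .4505 -.0668 .23
```

```text
turn [-0.0004  0.0001 -0.0009] shift [ 0.038 -0.961 -0.605] pos [ 0.6423 -0.1884  0.2387] t 27.95 F [ 0.3 -0.5 -1. ] gap 0.0375
```

Emit:
servo_tool:
  commands:
    - [[0, 0, 0], [0, -0.05, -0.03], -1]
    - [[0, 0, 0], [0, -0.1, -0.065], -1]
    - [[0, 0, 0], [0, -0.11, -0.07], -1]
    - [[0, 0, 0], [0, -0.11, -0.07], -1]
    - [[0, 0, 0], [0, -0.11, -0.07], -1]
    - [[0, 0, 0], [0, -0.11, -0.07], -1]
    - [[0, 0, 0], [0, -0.11, -0.07], -1]
    - [[0, 0, 0], [0, -0.11, -0.07], -1]
    - [[0, 0, 0], [0, -0.07, -0.05], -1]
    - [[0, 0, 0], [0, 0, 0], -1]

```text
time_s: 28.95
eef_pos: [0.4491, -0.0659, 0.2243]
eef_rot: [0.499, 0.505, -0.503, 0.494]
contact_force: [0.2, -0.0, -0.8]
finger_gap: 0.0372
```

```bash
python3 go.py .4505 -.0668 .15
```

```text
turn [-0.0004 -0.0012  0.0024] shift [0.371 0.013 0.007] pos [ 0.4491 -0.0659  0.2243] t 28.95 F [ 0.2 -0.  -0.8] gap 0.0372
```

Emit:
servo_tool:
  commands:
    - [[0, -0.001, 0.0024], [0.08, 0.005, 0.005], -1]
    - [[0, 0, 0], [0.1, 0, 0], -1]
    - [[0, 0, 0], [0.1, 0, 0], -1]
    - [[0, 0, 0], [0.08, 0, 0], -1]
    - [[0, 0, 0], [0, 0, 0], -1]

```text
time_s: 29.45
eef_pos: [0.4483, -0.0667, 0.1465]
eef_rot: [-0.5, -0.5, 0.501, -0.499]
contact_force: [0.0, 0.2, -1.3]
finger_gap: 0.0375
```

```bash
python3 go.py .4505 -.0668 .079
```

```text
turn [-0.0003 -0.0001  0.0002] shift [0.337 0.011 0.001] pos [ 0.4483 -0.0667  0.1465] t 29.45 F [ 0.   0.2 -1.3] gap 0.0375
```

Emit:
servo_tool:
  commands:
    - [[0, 0, 0], [0.08, 0.005, 0], -1]
    - [[0, 0, 0], [0.08, 0, 0], -1]
    - [[0, 0, 0], [0.08, 0, 0], -1]
    - [[0, 0, 0], [0, 0, 0], -1]

```text
time_s: 29.85
eef_pos: [0.4504, -0.0676, 0.0982]
eef_rot: [-0.501, -0.499, 0.501, -0.499]
contact_force: [-1.0, -0.7, -1.3]
finger_gap: 0.0374
```

```bash
python3 go.py .4505 -.0668 .079
```

```text
turn [-0.0004  0.      0.0001] shift [ 0.096  0.001 -0.004] pos [ 0.4504 -0.0676  0.0982] t 29.85 F [-1.  -0.7 -1.3] gap 0.0374
```

Emit:
servo_tool:
  commands:
    - [[0, 0, 0], [0.05, -0.005, -0.004], -1]
    - [[0, 0, 0], [0.04, -0.005, 0], -1]
    - [[0, 0, 0], [0.03, 0, 0], -1]
    - [[0, 0, 0], [0.025, 0, 0], -1]
    - [[0, 0, 0], [0.01, 0, 0], -1]
    - [[0, 0, 0], [0, 0, 0], -1]

```text
time_s: 30.45
eef_pos: [0.4545, -0.0697, 0.0805]
eef_rot: [0.501, 0.497, -0.5, 0.502]
contact_force: [-0.4, -0.5, -1.8]
finger_gap: 0.0375
```

```bash
python3 go.py .4505 -.0668 .079
```

```text
turn [-0.0003  0.0008 -0.001 ] shift [ 0.007 -0.02  -0.015] pos [ 0.4545 -0.0697  0.0805] t 30.45 F [-0.4 -0.5 -1.8] gap 0.0375
```

Emit:
servo_tool:
  commands:
    - [[0, 0.0008, -0.001], [0.015, -0.02, -0.015], -1]
    - [[0, 0, 0], [0.02, -0.005, 0], -1]
    - [[0, 0, 0], [0.015, 0, 0], -1]
    - [[0, 0, 0], [0, 0, 0], -1]

```text
time_s: 30.85
eef_pos: [0.4537, -0.0684, 0.0799]
eef_rot: [0.501, 0.497, -0.5, 0.502]
contact_force: [-0.4, 0.9, -2.3]
finger_gap: 0.0376
```

```bash
python3 go.py .4505 -.0668 .079
```

```text
turn [-0.0002  0.0006 -0.001 ] shift [ 0.004 -0.016 -0.008] pos [ 0.4537 -0.0684  0.0799] t 30.85 F [-0.4  0.9 -2.3] gap 0.0376
```

Emit:
servo_tool:
  commands:
    - [[0, 0, 0], [0.03, -0.01, -0.008], -1]
    - [[0, 0, 0], [0.02, 0, 0], -1]
    - [[0, 0, 0], [0.01, 0, 0], -1]

```text
time_s: 31.15
eef_pos: [0.455, -0.0691, 0.0792]
eef_rot: [0.5, 0.496, -0.5, 0.504]
contact_force: [-1.5, 0.5, 2.1]
finger_gap: 0.0377
```

```bash
python3 go.py .4505 -.0668 .079
```

```text
turn [-0.      0.0013 -0.0012] shift [ 0.001 -0.022 -0.012] pos [ 0.455  -0.0691  0.0792] t 31.15 F [-1.5  0.5  2.1] gap 0.0377
```

Contact at the expected height. Releasing and rising.

Emit:
servo_tool:
  commands:
    - [[0, 0, 0], [0, 0, 0], -0.2]
    - [[0, 0, 0], [0, 0, 0], 1]
    - [[0, 0, 0], [0, 0, 0], 1]
    - [[0, 0, 0], [0, 0, 0], 1]
    - [[0, 0, 0], [0, 0, 0], 1]
    - [[0, 0, 0], [-0.05, 0, 0], 1]
    - [[0, 0, 0], [-0.1, 0, 0], 1]
    - [[0, 0, 0], [-0.2, 0, 0], 1]
    - [[0, 0, 0], [-0.2, 0, 0], 1]
    - [[0, 0, 0], [-0.2, 0, 0], 1]
    - [[0, 0, 0], [-0.2, 0, 0], 1]
    - [[0, 0, 0], [-0.1, 0, 0], 1]

```text
time_s: 32.35
eef_pos: [0.4494, -0.0658, 0.2925]
eef_rot: [-0.498, -0.5, 0.502, -0.5]
contact_force: [-0.1, -1.0, -0.4]
finger_gap: 0.0855
```

Emit:
servo_tool:
  commands:
    - [[0, 0, 0], [-0.05, 0.15, 0], 1]
    - [[0, 0, 0], [0, 0.15, 0], 1]
    - [[0, 0, 0], [0, 0.15, 0], 1]
    - [[0, 0, 0], [0, 0.15, 0], 1]
    - [[0, 0, 0], [0, 0.1, 0], 1]
    - [[0, 0, 0], [0, 0, 0], 1]
    - [[0, 0, 0], [0, 0, 0], 1]

```text
time_s: 33.05
eef_pos: [0.5963, -0.0663, 0.3171]
eef_rot: [0.501, 0.494, -0.499, 0.506]
contact_force: [0.3, 0.7, 0.1]
finger_gap: 0.0853
```

Run:
```python
from h import *
a,t=np.array([.4466,.0653]),np.radians(1.85); ux=np.array([np.cos(t),np.sin(t)]); uy=np.array([-np.sin(t),np.cos(t)])
for n in("side","scene"):
    im,d=read_camera(n); P=cloud(n,d)
    cv2.imwrite(f"pics/f_{n}.png",im[...,::-1])
    Q=np.stack([(P[...,:2]-a)@ux,(P[...,:2]-a)@uy],-1)
    for nm,y,h in(("short",.132,108),("plain",.044,85),("tall",-.044,131),("bar",-.132,100)):
        s=(d>0)&(np.hypot(Q[...,0],Q[...,1]-y)<.042)&(P[...,2]>.012+h*.7/1e3)
        q=Q[s]
        if len(q)>5: print(n,nm,len(q),"top",np.sort(P[s][:,2])[-2].round(4),"exp",.012+h/1e3,"off mm",(((q.min(0)+q.max(0))/2-[0,y])*1000).round(1))
print(get_state()["eef_pos"])
```

```text
side short 235 top 0.1185 exp 0.12 off mm [ 0.2 -3.2]
side plain 75 top 0.0973 exp 0.097 off mm [1.7 0.6]
side tall 354 top 0.1422 exp 0.14300000000000002 off mm [4.1 3.9]
side bar 2901 top 0.6323 exp 0.112 off mm [-2.3 -1.3]
scene short 432 top 0.1209 exp 0.12 off mm [-1.2  0.8]
scene plain 187 top 0.0995 exp 0.097 off mm [ 0.3 -1.1]
scene tall 4391 top 0.6419 exp 0.14300000000000002 off mm [-0.1 -7.2]
scene bar 1020 top 0.6407 exp 0.112 off mm [3.1 8.9]
[ 0.59588962 -0.06627324  0.31711124]
```

View pics/f_side.png

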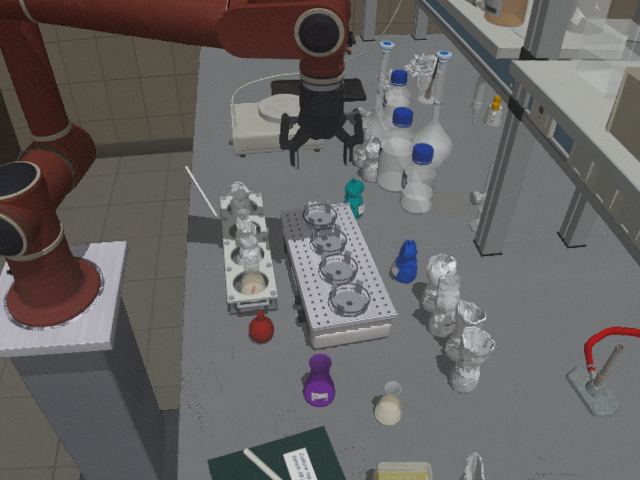

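All four stand in the rack, the clamps are empty and the bystanders haven't moved. The arm contaminated the bar-flask numbers, so I'll re-measure with a height cap. If that's fine, I'll hand in.

Run:
```python
from h import *
a,t=np.array([.4466,.0653]),np.radians(1.85); ux=np.array([np.cos(t),np.sin(t)]); uy=np.array([-np.sin(t),np.cos(t)]); ok=False
for n in("side","scene"):
    im,d=read_camera(n); P=cloud(n,d); Q=np.stack([(P[...,:2]-a)@ux,(P[...,:2]-a)@uy],-1)
    for nm,y,h in(("tall",-.044,131),("bar",-.132,100)):
        s=(d>0)&(np.hypot(Q[...,0],Q[...,1]-y)<.042)&(P[...,2]>.012+h*.7/1e3)&(P[...,2]<.16); q=Q[s]
        if len(q)<20: continue
        o=((q.min(0)+q.max(0))/2-[0,y])*1000; top=np.sort(P[s][:,2])[-2]
        print(n,nm,len(q),top.round(4),o.round(1))
        if nm=="bar" and abs(top-.112)<.005 and abs(o).max()<8: ok=True
if ok: print("done",job_done())
```

```text
side tall 353 0.1421 [4.2 3.4]
side bar 345 0.1156 [ 4.6 -3.1]
scene tall 312 0.1444 [2.5 1.7]
scene bar 318 0.1152 [ 3.2 -2.5]
the job is handed in; nothing more can be done
done None
```

The four flasks are out of the clamps and standing in the rack in their shaker order. From the robot's left: foil_short, flask_plain, foil_tall, flask_bar. The job was handed in at about 33 s on the robot's clock; no verdict is reported.

The last camera checks:

| Flask | Offset from its opening's centre | Top measured | Top expected |
|---|---|---|---|
| foil_short | up to about 3 mm | 119–121 mm | 120 mm |
| flask_plain | up to about 2 mm | 97–100 mm | 97 mm |
| foil_tall | up to about 4 mm | 142–144 mm | 143 mm |
| flask_bar | up to about 5 mm | 115 mm | 112 mm |

- **flask_bar height:** it read about 3 mm high in the rack, but it also read about 3 mm high on the shaker, so I take this as a measuring bias and not a seating error.
- **Repeated check:** the first readings for foil_tall and flask_bar were spoiled by the arm in view. I repeated them with a height limit.
- **Upright and bystanders:** I checked these only by eye. The flasks looked upright and the bystanders in view unmoved.
- **Clearance:** the gripper was open and clear of everything at hand-in.

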